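# Hold a voice-coil mandrel pressed into a V-rest for gauging

### The job

Pick up the aluminium rod that carries the copper voice coil and lower it, without dropping it, into the two raised steel V's of the measuring stand, level and centred between them, with its coil end towards the grey gauge head. Then press it down firmly, with about one and a half kilograms of push, so that it bears on both sloping sides of the V's, and finish like that: your program ends while the gripper is still on the rod and pressing it. Do not touch the copper coil with the fingers, and leave the bare rod and everything else on the bench where it is.

Things in the scene. Friction and masses are not known exactly. Their poses are not given: they have to be found in the camera images.
- mandrel_center (a point): Centre of the mandrel: a plain aluminium rod, 25 mm diameter, 140 mm long, 0.13 to 0.27 kg, lying level, its axis along this point's x. A copper voice coil (27.4 mm diameter) is fixed round its +x end, 54 to 68 mm from the centre. It starts in one of two identical low black saddles, its axis 32 mm above the bench.
- coil_end (a point): Centre of the copper coil, on the rod's axis 61 mm from mandrel_center towards the rod's +x end.
- coil: The copper coil itself, a band 14 mm long and 27.4 mm in diameter round one end of the mandrel; its origin coincides with the mandrel's centre. Keep the fingers off it.
- mandrel: The mandrel with its coil; origin and axes as mandrel_center.
- vrest: Measuring stand, fixed: aluminium base 180 x 75 x 16 mm with two upright steel V-plates 10 mm thick, centred at x = -36 and +36 mm of this frame; 62 mm clear between them down to the base. Origin: midway between the plates, at bench height; x along the V groove (to the gauge head), z up. A seated mandrel's axis is at y = 0, 102.7 mm above the bench, its upper side at 115.2 mm.
- flank_left: The sloping sides of both V-plates on the stand's +y side; origin and axes as vrest. 45 degree slopes from the V's bottom line, 85 mm above the bench, to its upper edge at 108 mm; the V-plates reach out to y = 30 mm. A push straight down loads both sides alike; a sideways force of the hand unloads one of them.
- flank_right: The same on the stand's -y side.
- gauge_window (a point): Middle of the round window of the grey gauge head, a block 20 x 40 mm and 116 mm high at the +x end of the stand. The window faces the V's at x = 83 mm of the stand's frame, 13 mm from the end of a centred mandrel.
- saddle_a: Fixed low saddle of black plastic that holds the coil mandrel at first; origin under its centre, x along the rod. Two blocks 12 mm long, centred 45 mm either side of its origin, carry the rod between 4 mm cheeks that end about level with the rod's axis. Between the blocks 78 mm of rod are free, with 28 mm of room below the axis. The bare rod lies in an identical saddle.
- bare_rod_center (a point): Centre of a second aluminium rod, 25 x 140 mm, without a coil, in the other saddle. Leave it alone.
- magnet: Bystander: dark ferrite ring magnet, 90 mm diameter, 18 mm high; origin under its centre.
- cone: Bystander: brown speaker cone, 108 mm diameter, 50 mm high; origin under its centre.
- meter: Bystander: small black hand meter, 75 x 45 x 20 mm; origin under its centre.
- jar: Bystander: white plastic jar with black cap, 52 mm diameter, 60 mm high; origin under its centre.
- driver: Bystander: screwdriver lying on the bench.
- top_plate: Bystander: steel ring, 80 mm diameter, 8 mm high; origin under its centre.
Things that resemble listed ones, but are neither listed nor needed, are in the scene too. What is shaped like the mandrel but pink or red is not meant.

How it is judged:
By the outcome, as a careful person would: the job done as asked, in the order asked, and still so for the second after the job is handed in, while the arm keeps its last pose, push and grip.
It also fails if it takes over 51 s, if anything falls off the work surface, if the arm or the gripper's body presses on something with over 40 N, if the wrist force passes 120 N, or if a joint passes its speed limit or range.

### The arm

A 6-joint arm with a two-finger parallel gripper is mounted at the origin on the work surface. World frame = base frame: x ahead of the robot, y to its left, z up, the work surface at z = 0. Lengths are in m, angles in rad, forces in N, time in s.
With the tool pointing down it reaches from about 0.35 to 0.725 m from the base axis. Payload 6 kg.
Tool frame: the origin (TCP) lies between the finger pads; the fingertips stand env.tip_reach ahead of it and the grasp point (between the pads) lies 2 mm behind it (env.tip_reach is the distance from the TCP to the fingertips, in m); z points along the fingers, y is the direction in which the jaws open and shut (so a half turn about z gives the same grasp; the last joint's range is limited). The gripper opens to 85 mm and grips with 20 to 120 N. Pads are 22 mm wide; open, the fingers measure 114 mm over their backs; the gripper's body (76 mm by 85 mm) begins 54 mm behind the grasp point. The pads swing forward as they close: fully open they stand 13 mm farther back than shut.
Start: joints at [1.588, 0.04, 0.085, 0, -1.615, -0.334], TCP at [0.187, 0.57, 0.248] pointing down, gripper open.
Joint ranges: [-2.56, 2.56], [-1.29, 2.01], [-1.08, 1.49], [-3.29, 1.98], [-2.81, -0.18], [-2.99, 2.99]. Speed limits (rad/s): [2.57, 2.57, 3.01, 3.14, 3.14, 3.14].

### API

Orientations are given as a rotation vector (axis times angle).
In Python, from plant import env, cams gives the robot as it stands.
- The arm moves only by the tool send_rows, never from a script. Its argument "plan" is a list of rows, each an object of numbers: "tx", "ty", "tz": the shift along the tool's x, y, z in m; "spin": the turn about the tool's z in degrees; "hand": the finger opening in m, from 0 to 0.0854. In form: [{"tx": .., "ty": .., "tz": .., "spin": .., "hand": ..}, ...]. A call has 1 to 10 rows; each row shifts and turns the commanded pose from where the row before left it, along the tool's axes as they then stand; what a row does not reach is not made up. A row lasts 1/12 s, in which the tool goes at most 41.7 mm and 7.16 degrees, less where a joint would pass 70% of its speed; a pose out of reach is approached as far as the arm can. A call with a gripper value outside its range is refused whole. The fingers move at their own pace and stop on an object; the grip force is fixed at half the most. Time passes only in rows, so rows that do not move let the fingers close. It gives the time, the measured TCP pose, the force and the opening at its end, in the units of the state.
- env.state(): the state, without advancing time (a new reading comes with each control period).
- cams.get_image(name): name is "scene" or "top"; returns the picture (420x560x3 uint8, red, green, blue); there is no depth.
- cams.camera_model(name): a dict with "fx", "fy", "cx", "cy" (pixels), "rvec" (rotation vector, rad) and "tvec" (3), from world to camera coordinates, as OpenCV has them. Camera axes: x right, y down, z forward; pixel columns grow to the right and rows downward; lengths in m; the calibration is good to about 2 mm. A picture is of the moment at which its call begins. camera_model takes no time and is no camera call.
- env.finish_job(): hands the job in, once; it reports no verdict.
The state is a dict: "time": time; "joint_positions": joint angles; "joint_vel": joint speeds; "joint_torque": joint torques, N m; "eef_pos": TCP position; "orientation": TCP orientation; "ft_force": force on the tool from outside, world axes, zero at the start; "torque": the same for the moment, N m; "finger_gap": finger opening in m.
Only numpy, scipy, OpenCV 4.12 (cv2) and the standard library are available. Lean on these libraries where they do the work, as an engineer would, in place of code of your own. Each camera call takes 0.05 s, during which the arm holds its last target. There are 200 camera calls.

## Working session

There is one attempt and no reset: what is moved stays moved. The work goes in short steps, Python scripts to look and compute and a tool call to move; the robot and the scene stay as the last step left them, time stands still between calls to the robot, and variables do not carry over. Pictures are saved under pics/ and viewed, about 8 in all and at most 12, crops included, and the job is handed in when it is done.

Besides the shell and the picture viewer there is one more tool, called after "Call:" as name(argument=value, ...) on one line, values as JSON. send_rows: Moves the arm, as the interface text tells. Its arguments: {"type":"object","properties":{"plan":{"type":"array","items":{"type":"object","properties":{"tx":{"type":"number"},"ty":{"type":"number"},"tz":{"type":"number"},"spin":{"type":"number"},"hand":{"type":"number"}}}}},"required":["plan"]}

```bash
ls; mkdir -p pics
python3 - <<'E'
from plant import env,cams
import cv2
for n in("scene","top"):
    im=cams.get_image(n); cv2.imwrite(f"pics/{n}0.png",im[:,:,::-1]); m=cams.camera_model(n); print(n,m)
print(env.state(),env.tip_reach)
E
```

```text
pics
scene {'fx': 387.11328354434244, 'fy': 387.11328354434244, 'cx': 270.6959480576369, 'cy': 208.36454927820273, 'rvec': array([ 1.15722564,  2.27914535, -1.07894398]), 'tvec': array([ 0.32338231, -0.19954042,  1.48631343])}
top {'fx': 487.5584895428405, 'fy': 487.5584895428405, 'cx': 284.7003234773943, 'cy': 210.9134723016905, 'rvec': array([ 2.16709987, -2.11906437,  0.14282464]), 'tvec': array([-0.01151084,  0.55670725,  1.38435742])}
{'time': 0.1, 'joint_positions': array([ 1.58767360e+00,  4.07749220e-02,  8.39329185e-02, -4.03626928e-04,
       -1.61546612e+00, -3.33685937e-01]), 'joint_vel': array([ 2.85753040e-04, -4.33574706e-04,  2.27099123e-03,  5.24749647e-04,
        3.87115213e-05,  8.69324289e-04]), 'joint_torque': array([-3.02094682e-03, -3.69346154e+01,  3.48279190e+01,  6.95186958e+00,
       -4.65221819e-03, -1.46881430e-06]), 'eef_pos': array([0.18677526, 0.56992603, 0.24737871]), 'orientation': array([ 3.10072563e+00, -4.95289975e-01, -2.09476630e-04]), 'ft_force': array([0.7843645 , 0.49818385, 0.21594655]), 'torque': array([ 0.02557228, -0.0416266 , -0.01668239]), 'finger_gap': 0.08547322890890222} 0.017
```

View pics/scene0.png

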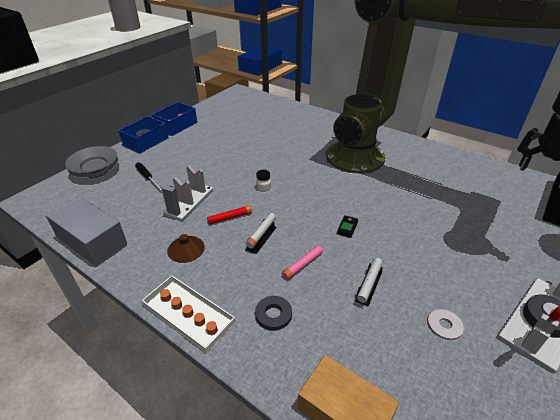

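View pics/top0.png

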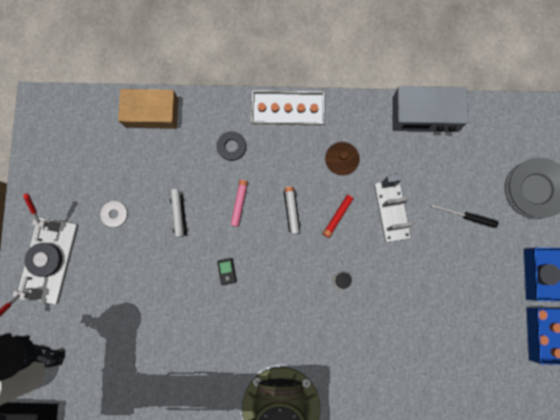

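The scene view shows the coil mandrel at about (262,230) with its coil at (253,241), and the stand at (187,190) with the gauge head at its left end. In the top view the mandrel is at (292,211), its coil at (290,190), and the stand at (392,211) with the gauge at (388,182). The pink and red rods and the bare rod are decoys or not to be touched.

```bash
cat > h.py <<'E'
import numpy as np,cv2
from plant import env,cams
def cam(n):
    m=cams.camera_model(n);R=cv2.Rodrigues(m["rvec"])[0];t=np.array(m["tvec"])
    K=np.array([[m["fx"],0,m["cx"]],[0,m["fy"],m["cy"]],[0,0,1]]);return K,R,t
def ray(n,uv):
    K,R,t=cam(n);return -R.T@t,R.T@np.linalg.solve(K,[uv[0],uv[1],1])
def plane(n,uv,z):
    c,d=ray(n,uv);return c+d*(z-c[2])/d[2]
def tri(a,b):
    (c1,d1),(c2,d2)=ray("scene",a),ray("top",b)
    s=np.linalg.lstsq(np.c_[d1,-d2],c2-c1,rcond=None)[0]
    p,q=c1+s[0]*d1,c2+s[1]*d2;return (p+q)/2,np.linalg.norm(p-q)
def proj(n,p):
    K,R,t=cam(n);q=K@(R@np.array(p)+t);return q[:2]/q[2]
E
python3 - <<'E'
from h import *
s=cv2.imread("pics/scene0.png");t=cv2.imread("pics/top0.png")
def crop(im,x,y,w,h,k=5):
    c=cv2.resize(im[y:y+h,x:x+w],None,fx=k,fy=k,interpolation=cv2.INTER_CUBIC)
    for i in range(0,w,10): cv2.putText(c,str(x+i),(i*k,8),0,.3,(0,255,255)); cv2.line(c,(i*k,9),(i*k,14),(0,255,255))
    for i in range(10,h,10): cv2.putText(c,str(y+i),(0,i*k+4),0,.3,(0,255,255))
    return c
a=np.vstack([np.hstack([crop(s,235,205,50,55),crop(s,145,155,80,70)[:275]]),np.hstack([crop(t,265,180,50,60),crop(t,360,172,80,60+15)[:300]])])
a=np.vstack([np.hstack([crop(s,235,200,60,60),crop(s,150,158,80,60)]),np.hstack([crop(t,265,180,60,60),crop(t,360,173,80,60)]),])
a[0:0]
s2=crop(s,150,158,80,70,5)
cv2.imwrite("pics/c1.png",a);print(a.shape)
# coil and rod masks
for n,im,(x,y,w,h) in(("scene",s,(235,205,45,50)),("top",t,(278,180,28,60))):
    hsv=cv2.cvtColor(im,cv2.COLOR_BGR2HSV)[y:y+h,x:x+w]
    co=(hsv[...,1]>120)&((hsv[...,0]<20))&(hsv[...,2]>80)
    rd=(hsv[...,1]<40)&(hsv[...,2]>140)
    for k,m in(("coil",co),("rod",rd)):
        nn,l,st,c=cv2.connectedComponentsWithStats(m.astype(np.uint8));i=1+st[1:,4].argmax()
        r=cv2.minAreaRect(cv2.findContours((l==i).astype(np.uint8),0,1)[0][0])
        print(n,k,c[i]+[x,y],st[i],r)
E
```

```text
(600, 700, 3)
scene coil [242.67272727 210.35454545] [  0   1  17  10 110] ((7.51538610458374, 5.223075866699219), (6.8410515785217285, 17.014923095703125), 74.74488067626953)
scene rod [258.16196542 231.07188353] [   0    0   45   50 1099] ((22.0, 24.499996185302734), (48.99999237060547, 43.99999237060547), 90.0)
top coil [288.26315789 188.84210526] [ 7  8  8  3 19] ((10.5, 9.0), (2.0, 7.0), 90.0)
top rod [291.77037037 212.16666667] [  8  11  12  43 270] ((13.758338928222656, 32.16337585449219), (42.162899017333984, 6.418362617492676), 82.50414276123047)
```

View pics/c1.png

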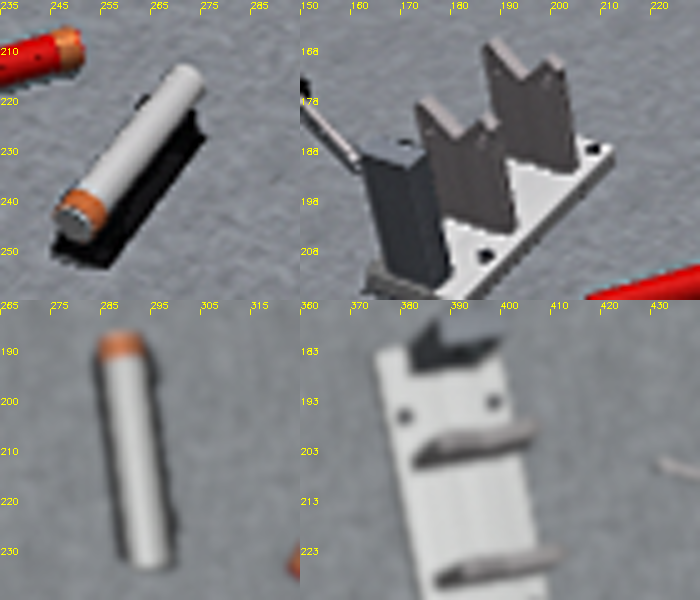

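The crops show the mandrel's copper end at scene (250,244) and top (289,187). The stand's two V-plates and the dark gauge block at top (389,183) confirm that the gauge end faces away from the robot, the same way as the coil.

```bash
cat > m.py <<'E'
from h import *
def big(m):
    n,l,st,c=cv2.connectedComponentsWithStats(m.astype(np.uint8));return l==1+st[1:,4].argmax()
def fit(m,o):
    p=np.argwhere(m)[:,::-1].astype(np.float32)+np.array(o,np.float32)
    v=cv2.fitLine(p,cv2.DIST_L2,0,.01,.01).ravel();s=(p-v[2:])@v[:2];return v,s.min()-.5,s.max()+.5
def mandrel(S,T):
    L={}
    for n,im,(x,y,w,h) in(("scene",S,(240,209,38,44)),("top",T,(278,180,28,60))):
        hsv=cv2.cvtColor(im,cv2.COLOR_BGR2HSV)[y:y+h,x:x+w].astype(int)
        m=(((hsv[...,2]>165)&(hsv[...,1]<40))|((hsv[...,1]>110)&(hsv[...,0]<20)&(hsv[...,2]>100)))
        if n=="scene": m[:8,:12]=0
        L[n]=fit(big(m),(x,y))
    return L
E
python3 - <<'E'
from m import *
S=cv2.imread("pics/scene0.png");T=cv2.imread("pics/top0.png")
L=mandrel(S,T)
def nrm(n,v):
    c,d1=ray(n,v[2:]);_,d2=ray(n,v[2:]+20*v[:2]);k=np.cross(d1,d2);return c,k/np.linalg.norm(k)
for n in L:
    v,a,b=L[n];print(n,v,a,b,"ends",v[2:]+a*v[:2],v[2:]+b*v[:2],"cam",ray(n,(0,0))[0])
(c1,n1),(c2,n2)=[nrm(n,L[n][0]) for n in("scene","top")]
d=np.cross(n1,n2);d/=np.linalg.norm(d);d*=np.sign(d[0])
v,a,b=L["top"]
for s in(a,b):
    c,r=ray("top",v[2:]+s*v[:2]);k=-(n1@(c-c1))/(n1@r);print("end",c+k*r)
    print(" at z=.032",plane("top",v[2:]+s*v[:2],.032))
print("dir",d)
# stand base in top
hsv=cv2.cvtColor(T,cv2.COLOR_BGR2HSV)[170:250,365:420].astype(int)
m=big((hsv[...,2]>185)&(hsv[...,1]<40))
r=cv2.minAreaRect(cv2.findContours(m.astype(np.uint8),0,1)[0][0]);bx=cv2.boxPoints(r)+[365,170];print(r)
P=np.array([plane("top",q,.016) for q in bx]);print(bx,P,P.mean(0),[np.linalg.norm(P[i]-P[i-1]) for i in range(4)])
def crop(im,x,y,w,h,k=8):
    c=cv2.resize(im[y:y+h,x:x+w],None,fx=k,fy=k,interpolation=cv2.INTER_CUBIC)
    for i in range(0,w,5): cv2.putText(c,str(x+i),(i*k,8),0,.3,(0,255,255)); cv2.line(c,(i*k+k//2,9),(i*k+k//2,14),(0,255,255))
    for i in range(5,h,5): cv2.putText(c,str(y+i),(0,i*k+8),0,.3,(0,255,255))
    return c
cv2.imwrite("pics/c2.png",np.hstack([crop(S,157,160,57,70),crop(T,373,174,42,70)])[:,:790])
E
```

```text
scene [  0.6219187  -0.7830818 261.        228.31924  ] -18.35385 19.959246 ends [249.5854 242.6918] [273.41302 212.68951] cam [1.201711   0.5102027  0.80566989]
top [1.2259566e-01 9.9245667e-01 2.9160376e+02 2.1165094e+02] -21.069181 21.111925 ends [289.02078 190.74069] [294.192  232.6036] cam [ 0.35488779 -0.01456138  1.4492562 ]
end [ 0.61722949 -0.01034306  0.03824685]
 at z=.032 [ 0.61839094 -0.01032438  0.032     ]
end [ 0.49372339 -0.0280155   0.04106375]
 at z=.032 [ 0.49461699 -0.0281021   0.032     ]
dir [ 0.98966504  0.14161072 -0.02257222]
((27.307689666748047, 40.03845977783203), (59.030948638916016, 23.337820053100586), 78.69007110595703)
[[375.07692337 183.38461494]
 [397.96153641 178.80769539]
 [409.53845596 236.69230652]
 [386.65384293 241.26922607]] [[ 0.64924937 -0.26700776  0.016     ]
 [ 0.66466809 -0.33542754  0.016     ]
 [ 0.49165603 -0.36768396  0.016     ]
 [ 0.47666791 -0.30039869  0.016     ]] [ 0.57056035 -0.31762949  0.016     ] [np.float64(0.17578201498841656), np.float64(0.07013560120780446), np.float64(0.17599332047175034), np.float64(0.0689344067287787)]
```

View pics/c2.png

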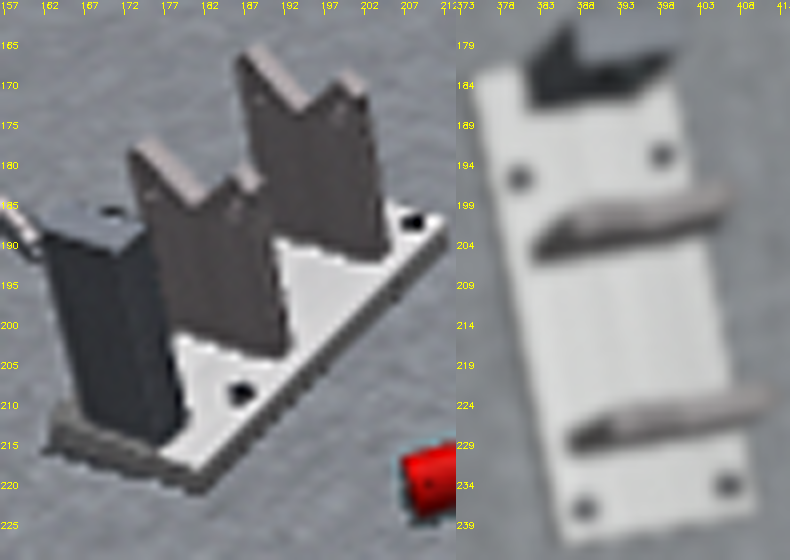

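The stand crops show the V notches (near plate valley at scene (180,185), far plate valley at about (194,173)) and the base outline in the top view. I'll cast these features to check the frame's origin.

Run:
```python
from h import *
C=np.array([.5706,-.3176]);a=np.radians(10.8);R=np.array([[np.cos(a),-np.sin(a)],[np.sin(a),np.cos(a)]])
f=lambda p:np.round(1000*np.r_[R.T@(p[:2]-C),p[2]],1)
k=lambda X,Y:(X/8+156.5,Y/8+159.5)
t=lambda X,Y:((X-456)/8+372.5,Y/8+173.5)
for s,(X,Y),z in(("P1 peakL exp 41,-23,108",(150,140),.108),("P1 outerL 41,-30,108",(128,152),.108),("P1 valley 41,0,85",(192,207),.085),("P1 peakR 41,23",(234,170),.108),("P1 footR 41,30?,16",(284,357),.016),
 ("P2 outerL -31,-30",(236,62),.108),("P2 valley -31,0,85",(299,110),.085),("P2 peakR -31,23",(344,75),.108),("P2 footR",(378,262),.016),("gauge foot",(163,447),.016),("base nr corner 90,37.5",(200,470),.016),("base far corner -90,37.5",(445,222),.016),("base left near 90,-37.5",(62,400),.016)):
    print("scene",s,f(plane("scene",k(X,Y),z)))
for s,(X,Y),z in(("base 90,37",(474,73),.016),("base 90,-37",(676,86),.016),("base -90,37",(560,543),.016),("base -90,-37",(757,512),.016),("P1 tip 41,-30,108",(726,187),.108),("P1 tip 31,-30",(722,212),.108),("P2 tip -31,-30",(772,390),.108),("P2 tip -41,-30",(770,410),.108),("P1 foot 31,30,16",(537,262),.016),("P2 foot -41,30,16",(577,455),.016),("gauge foot 83,20,16",(535,108),.016),("gauge foot 83,-20",(632,98),.016)):
    print("top",s,f(plane("top",t(X,Y),z)))
for s,A,B in(("P1 outerR? -y tip",(128,152),(726,187)),("P2 tip",(236,62),(772,390)),("base near+y",(200,470),(474,73)),("base far+y",(445,222),(560,543))):
    p,e=tri(k(*A),t(*B));print("tri",s,f(p),e*1000)
```

```text
scene P1 peakL exp 41,-23,108 [ 15.6 -20.8 108. ]
scene P1 outerL 41,-30,108 [ 25.8 -23.8 108. ]
scene P1 valley 41,0,85 [21.1 -1.4 85. ]
scene P1 peakR 41,23 [ 18.6  21.3 108. ]
scene P1 footR 41,30?,16 [17.7 27.5 16. ]
scene P2 outerL -31,-30 [-43.8 -22.1 108. ]
scene P2 valley -31,0,85 [-52.3  -1.3  85. ]
scene P2 peakR -31,23 [-54.   23.4 108. ]
scene P2 footR [-51.6  27.1  16. ]
scene gauge foot [84.1 16.3 16. ]
scene base nr corner 90,37.5 [89.3 37.8 16. ]
scene base far corner -90,37.5 [-87.2  37.7  16. ]
scene base left near 90,-37.5 [ 77.5 -38.   16. ]
top base 90,37 [89.2 35.5 16. ]
top base 90,-37 [ 71.8 -37.9  16. ]
top base -90,37 [-88.8  37.9  16. ]
top base -90,-37 [-89.6 -35.6  16. ]
top P1 tip 41,-30,108 [ 19.2 -23.8 108. ]
top P1 tip 31,-30 [ 10.8 -20.7 108. ]
top P2 tip -31,-30 [-53.2 -25.2 108. ]
top P2 tip -41,-30 [-59.9 -23.1 108. ]
top P1 foot 31,30,16 [15.1 26.1 16. ]
top P2 foot -41,30,16 [-58.   25.4  16. ]
top gauge foot 83,20,16 [72.3 15.6 16. ]
top gauge foot 83,-20 [ 70.  -20.8  16. ]
tri P1 outerR? -y tip [ 20.7 -26.5 103.6] 3.392285857386888
tri P2 tip [-52.1 -28.1 101.1] 2.1539856469570684
tri base near+y [88.8 36.1 15.2] 1.8522228443015791
tri base far+y [-88.5  37.3  14.9] 0.9342633317784422
```

Call:
send_rows(plan=[{"spin":-5.3},{"spin":-5.3},{"spin":-5.3},{"spin":-5.3},{"spin":-5.2},{"tx":0.0144,"ty":0.0318},{"tx":0.0144,"ty":0.0318},{"tx":0.0144,"ty":0.0318},{"tx":0.0144,"ty":0.0318},{"tx":0.0144,"ty":0.0318}])

```text
invalid input
```

Call:
send_rows(plan=[{"tx":0.0144,"ty":0.0318},{"tx":0.0144,"ty":0.0318},{"tx":0.0144,"ty":0.0318},{"tx":0.0144,"ty":0.0318},{"tx":0.0144,"ty":0.0318},{"tx":0.0144,"ty":0.0318},{"tx":0.0144,"ty":0.0318},{"tx":0.0144,"ty":0.0318},{"tx":0.0144,"ty":0.0318},{"tx":0.0144,"ty":0.0318}])

```text
invalid input
```

Call:
send_rows(plan=[{"tx":0.0144,"ty":0.0318},{"tx":0.0144,"ty":0.0318},{"tx":0.0144,"ty":0.0318},{"tx":0.0144,"ty":0.0318},{"tx":0.0144,"ty":0.0318},{},{}])

```text
invalid input
```

```bash
cat > go.py <<'E'
from h import *
def go(x,y,z,yaw):
    s=env.state();R=cv2.Rodrigues(s["orientation"])[0];cy=np.degrees(np.arctan2(R[1,0],R[0,0]))
    a=np.radians(yaw);Rt=np.array([[np.cos(a),np.sin(a),0],[np.sin(a),-np.cos(a),0],[0,0,-1]])
    d=np.array([x,y,z])-s["eef_pos"]
    print("t",s["time"],"pos",s["eef_pos"].round(4),"yaw",cy.round(2),"zax",R[:,2].round(4),"F",s["ft_force"].round(2),"M",s["torque"].round(2),"gap",s["finger_gap"].round(4))
    print("spin",round(cy-yaw,2),"after spin: shift",(Rt.T@d).round(4),"now:",(R.T@d).round(4))
E
python3 - <<'E'
from go import *
go(.5627,-.0181,.030,8.2)
C=np.array([.5627,-.0181,.032]);d=np.array([.9898,.1427,0])
print("proj coil face",proj("scene",C+.07*d),"rear end",proj("scene",C-.07*d),proj("top",C+.07*d))
print("scene coil face at z=.032",plane("scene",(249.6,244),.032))
print(tri((249.6,244),(288.8,187.0)))
E
```

```text
Traceback (most recent call last):
  File "go.py", line 6, in go
    print("t",s["time"],"pos",s["eef_pos"].round(4),"yaw",cy.round(2),"zax",R[:,2].round(4),"F",s["ft_force"].round(2),"M",s["torque"].round(2),"gap",s["finger_gap"].round(4))
                                                                                                                                                      ^^^^^^^^^^^^^^^^^^^^^
AttributeError: 'float' object has no attribute 'round'
```

```bash
sed -i 's/s\["finger_gap"\].round(4)/round(s["finger_gap"],4)/' go.py
python3 - <<'E'
from go import *
go(.5627,-.0181,.030,8.2)
C=np.array([.5627,-.0181,.032]);d=np.array([.9898,.1427,0])
print("proj coil face",proj("scene",C+.07*d),"rear end",proj("scene",C-.07*d),proj("top",C+.07*d))
print("scene coil face at z=.032",plane("scene",(249.6,244),.032))
print(tri((249.6,244),(288.8,187.0)))
E
```

```text
t 0.1 pos [0.1868 0.5699 0.2474] yaw -18.15 zax [-4.0e-04 -1.5e-03 -1.0e+00] F [0.78 0.5  0.22] M [ 0.03 -0.04 -0.02] gap 0.0855
spin -26.35 after spin: shift [0.2882 0.6356 0.2174] now: [0.5404 0.4413 0.2181]
proj coil face [248.9210311  245.22882089] rear end [272.55921177 216.06923412] [288.37242438 186.20349409]
scene coil face at z=.032 [ 0.62711248 -0.00961526  0.032     ]
(array([ 0.62885399, -0.00890887,  0.03390574]), np.float64(0.001304797704063776))
```

Call:
send_rows(plan=[{"tx":0,"ty":0,"tz":0,"spin":-5.3,"hand":0.085},{"tx":0,"ty":0,"tz":0,"spin":-5.3,"hand":0.085},{"tx":0,"ty":0,"tz":0,"spin":-5.3,"hand":0.085},{"tx":0,"ty":0,"tz":0,"spin":-5.3,"hand":0.085},{"tx":0,"ty":0,"tz":0,"spin":-5.2,"hand":0.085},{"tx":0.0144,"ty":0.0318,"tz":0,"spin":0,"hand":0.085},{"tx":0.0144,"ty":0.0318,"tz":0,"spin":0,"hand":0.085},{"tx":0.0144,"ty":0.0318,"tz":0,"spin":0,"hand":0.085},{"tx":0.0144,"ty":0.0318,"tz":0,"spin":0,"hand":0.085},{"tx":0.0144,"ty":0.0318,"tz":0,"spin":0,"hand":0.085}])

```text
time: 0.93
eef_pos: [0.2814, 0.4216, 0.2478]
orientation: [3.133, 0.227, -0.001]
ft_force: [1.3, 0.9, 0.2]
finger_gap: 0.0847
```

Call:
send_rows(plan=[{"tx":0.0144,"ty":0.0318,"tz":0,"spin":0,"hand":0.085},{"tx":0.0144,"ty":0.0318,"tz":0,"spin":0,"hand":0.085},{"tx":0.0144,"ty":0.0318,"tz":0,"spin":0,"hand":0.085},{"tx":0.0144,"ty":0.0318,"tz":0,"spin":0,"hand":0.085},{"tx":0.0144,"ty":0.0318,"tz":0,"spin":0,"hand":0.085},{"tx":0.0144,"ty":0.0318,"tz":0,"spin":0,"hand":0.085},{"tx":0.0144,"ty":0.0318,"tz":0,"spin":0,"hand":0.085},{"tx":0.0144,"ty":0.0318,"tz":0,"spin":0,"hand":0.085},{"tx":0.0144,"ty":0.0318,"tz":0,"spin":0,"hand":0.085},{"tx":0.0144,"ty":0.0318,"tz":0,"spin":0,"hand":0.085}])

```text
time: 1.77
eef_pos: [0.4695, 0.1274, 0.2481]
orientation: [-3.133, -0.226, 0.0]
ft_force: [1.4, 0.7, 0.7]
finger_gap: 0.0851
```

Call:
send_rows(plan=[{"tx":0.0144,"ty":0.0318,"tz":0.01,"spin":0,"hand":0.085},{"tx":0.0144,"ty":0.0318,"tz":0.015,"spin":0,"hand":0.085},{"tx":0.0144,"ty":0.0318,"tz":0.015,"spin":0,"hand":0.085},{"tx":0.0144,"ty":0.0318,"tz":0.015,"spin":0,"hand":0.085},{"tx":0.012,"ty":0.0318,"tz":0.015,"spin":0,"hand":0.085},{"tx":0,"ty":0,"tz":0.015,"spin":0,"hand":0.085},{"tx":0,"ty":0,"tz":0.015,"spin":0,"hand":0.085},{"tx":0,"ty":0,"tz":0,"spin":0,"hand":0.085},{"tx":0,"ty":0,"tz":0,"spin":0,"hand":0.085},{"tx":0,"ty":0,"tz":0,"spin":0,"hand":0.085}])

```text
time: 2.6
eef_pos: [0.5611, -0.0181, 0.1494]
orientation: [3.133, 0.227, 0.002]
ft_force: [-0.0, -0.1, 0.3]
finger_gap: 0.085
```

```bash
python3 -c "
from go import *
go(.561,-.0183,.030,8.2)"
```

```text
t 2.6 pos [ 0.5611 -0.0181  0.1494] yaw 8.28 zax [ 1.2e-03 -3.0e-04 -1.0e+00] F [-0.   -0.12  0.27] M [-0.01  0.   -0.01] gap 0.085
spin 0.08 after spin: shift [-1.000e-04  2.000e-04  1.194e-01] now: [-2.000e-04  1.000e-04  1.194e-01]
```

Call:
send_rows(plan=[{"tx":0,"ty":0,"tz":0.01,"spin":0,"hand":0.085},{"tx":0,"ty":0,"tz":0.018,"spin":0,"hand":0.085},{"tx":0,"ty":0,"tz":0.018,"spin":0,"hand":0.085},{"tx":0,"ty":0,"tz":0.018,"spin":0,"hand":0.085},{"tx":0,"ty":0,"tz":0.018,"spin":0,"hand":0.085},{"tx":0,"ty":0,"tz":0.014,"spin":0,"hand":0.085},{"tx":0,"ty":0,"tz":0.012,"spin":0,"hand":0.085},{"tx":0,"ty":0,"tz":0.011,"spin":0,"hand":0.085},{"tx":0,"ty":0,"tz":0,"spin":0,"hand":0.06},{"tx":0,"ty":0,"tz":0,"spin":0,"hand":0.045}])

```text
time: 3.43
eef_pos: [0.5608, -0.0183, 0.0293]
orientation: [3.133, 0.226, -0.0]
ft_force: [-0.0, -0.2, -0.0]
finger_gap: 0.0636
```

```bash
python3 -c "
from go import *
go(.561,-.0183,.030,8.2)
s=cams.get_image('scene')[:,:,::-1];t=cams.get_image('top')[:,:,::-1]
f=lambda im,x,y,w,h:cv2.resize(im[y:y+h,x:x+w],None,fx=5,fy=5,interpolation=2)
cv2.imwrite('pics/g1.png',np.hstack([f(s,220,170,80,100),f(t,255,150,80,100)]))"
```

```text
t 3.4333 pos [ 0.5608 -0.0183  0.0293] yaw 8.27 zax [-3.e-04 -4.e-04 -1.e+00] F [-0.02 -0.24 -0.01] M [ 0.06 -0.08  0.02] gap 0.0636
spin 0.07 after spin: shift [ 0.0002  0.     -0.0007] now: [ 0.0002  0.     -0.0007]
```

View pics/g1.png

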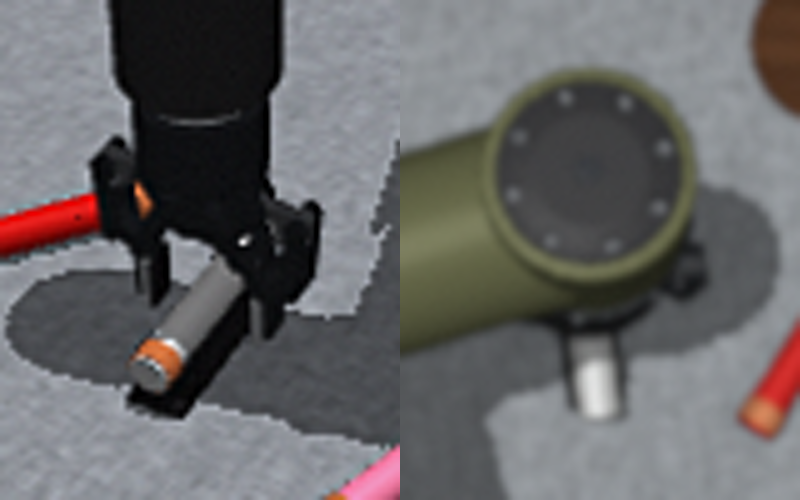

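The fingers straddle the middle of the rod, at scene crop (150,290) and (265,315), well clear of the coil. Next I close the fingers.

Call:
send_rows(plan=[{"tx":0,"ty":0,"tz":0,"spin":0,"hand":0.04},{"tx":0,"ty":0,"tz":0,"spin":0,"hand":0.035},{"tx":0,"ty":0,"tz":0,"spin":0,"hand":0.03},{"tx":0,"ty":0,"tz":0,"spin":0,"hand":0.027},{"tx":0,"ty":0,"tz":0,"spin":0,"hand":0.02},{"tx":0,"ty":0,"tz":0,"spin":0,"hand":0.01},{"tx":0,"ty":0,"tz":0,"spin":0,"hand":0},{"tx":0,"ty":0,"tz":0,"spin":0,"hand":0}])

```text
time: 4.2
eef_pos: [0.5611, -0.0184, 0.0299]
orientation: [3.133, 0.226, 0.001]
ft_force: [-0.4, -0.6, 3.9]
finger_gap: 0.0232
```

```bash
python3 -c "
from go import *
go(.561,-.0183,.030,8.2)"
```

```text
t 4.2 pos [ 0.5611 -0.0184  0.0299] yaw 8.26 zax [ 8.e-04 -3.e-04 -1.e+00] F [-0.39 -0.62  3.89] M [-0.14  0.2   0.08] gap 0.0232
spin 0.06 after spin: shift [-0.0001 -0.0001 -0.0001] now: [-0.0001 -0.0001 -0.0001]
```

Call:
send_rows(plan=[{"tx":0,"ty":0,"tz":-0.002,"spin":0,"hand":0},{"tx":0,"ty":0,"tz":-0.004,"spin":0,"hand":0},{"tx":0,"ty":0,"tz":-0.008,"spin":0,"hand":0},{"tx":0,"ty":0,"tz":-0.012,"spin":0,"hand":0},{"tx":0,"ty":0,"tz":-0.012,"spin":0,"hand":0},{"tx":0,"ty":0,"tz":-0.012,"spin":0,"hand":0},{"tx":0,"ty":0,"tz":-0.01,"spin":0,"hand":0},{"tx":0,"ty":0,"tz":0,"spin":0,"hand":0},{"tx":0,"ty":0,"tz":0,"spin":0,"hand":0}])

```text
time: 4.95
eef_pos: [0.5612, -0.0181, 0.0903]
orientation: [-3.133, -0.226, -0.003]
ft_force: [-0.5, -0.4, -1.7]
finger_gap: 0.0232
```

```bash
python3 -c "
from go import *
go(.561,-.0183,.2,8.2)
s=cams.get_image('scene')[:,:,::-1];t=cams.get_image('top')[:,:,::-1]
f=lambda im,x,y,w,h:cv2.resize(im[y:y+h,x:x+w],None,fx=6,fy=6,interpolation=2)
cv2.imwrite('pics/g2.png',np.hstack([f(s,225,170,66,90),f(t,265,160,66,90)]))"
```

```text
t 4.95 pos [ 0.5612 -0.0181  0.0903] yaw 8.25 zax [ 1.7e-03  7.0e-04 -1.0e+00] F [-0.45 -0.41 -1.72] M [-0.07  0.06  0.03] gap 0.0232
spin 0.05 after spin: shift [-0.0002  0.0002 -0.1097] now: [-0.000e+00  1.000e-04 -1.097e-01]
```

View pics/g2.png

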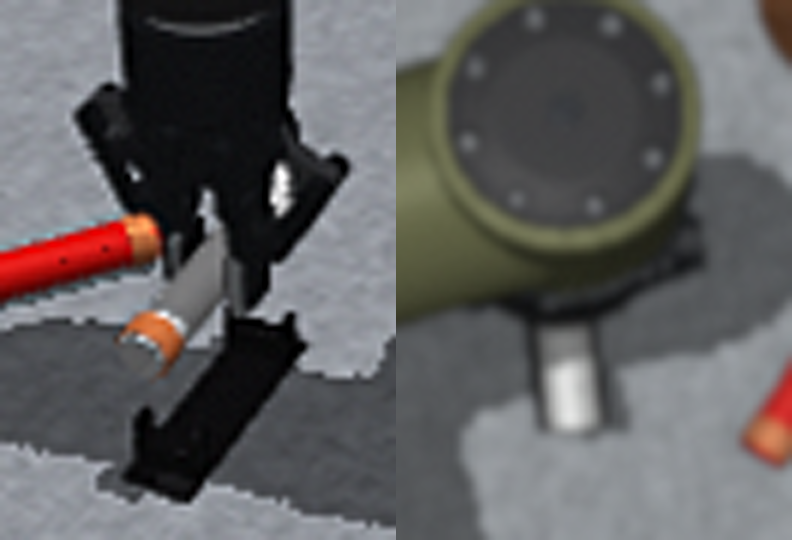

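The rod is lifted and looks level. Its coil face is at scene (247.5,228.3) and its rear end at top (294,231).

```bash
python3 -c "
from go import *
G=np.array([.5612,-.0181,.0923]);d=np.array([.9898,.1427,0])
for n,uv in(('scene',(247.5,228.3)),('top',(294.1,230.8))):
  for z in(.0923,.1048):
    p=plane(n,uv,z);print(n,p.round(4),'along',((p-G)@d).round(4),'lat',((p-G)@[-.1427,.9898,0]).round(4))
c,r=ray('scene',(247.5,228.3))
# intersect ray with vertical plane through the axis: height of coil face
nn=np.array([-.1427,.9898,0]);k=nn@(G-c)/(nn@r);p=c+k*r;print('vert plane',p.round(4),((p-G)@d).round(4))
print(proj('scene',G+.07*d),proj('top',G-.07*d),proj('top',G-.07*d+[0,0,.0125]))
"
```

```text
scene [ 0.6287 -0.0115  0.0923] along 0.0677 lat -0.0031
scene [ 0.6387 -0.0024  0.1048] along 0.079 lat 0.0045
top [ 0.4937 -0.0272  0.0923] along -0.0681 lat 0.0007
top [ 0.4924 -0.0271  0.1048] along -0.0693 lat 0.001
vert plane [ 0.6328 -0.0078  0.0974] 0.0723
[248.04932537 229.16543169] [294.41688611 231.45258761] [294.47106387 230.99974141]
```

Call:
send_rows(plan=[{"tx":0,"ty":0,"tz":-0.01,"spin":-0.6,"hand":0},{"tx":0,"ty":0,"tz":-0.02,"spin":-0.65,"hand":0},{"tx":0,"ty":0,"tz":-0.02,"spin":-0.65,"hand":0},{"tx":0,"ty":0,"tz":-0.02,"spin":-0.65,"hand":0},{"tx":-0.0024,"ty":0.0106,"tz":-0.005,"spin":0,"hand":0},{"tx":-0.0048,"ty":0.0212,"tz":0,"spin":0,"hand":0},{"tx":-0.0048,"ty":0.0212,"tz":0,"spin":0,"hand":0},{"tx":-0.0048,"ty":0.0212,"tz":0,"spin":0,"hand":0},{"tx":-0.0048,"ty":0.0212,"tz":0,"spin":0,"hand":0},{"tx":-0.0048,"ty":0.0212,"tz":0,"spin":0,"hand":0}])

```text
time: 5.88
eef_pos: [0.5561, -0.1392, 0.1637]
orientation: [-3.128, -0.296, 0.002]
ft_force: [0.5, 1.5, -1.0]
finger_gap: 0.0238
```

Call:
send_rows(plan=[{"tx":-0.0048,"ty":0.0212,"tz":0,"spin":0,"hand":0},{"tx":-0.0048,"ty":0.0212,"tz":0,"spin":0,"hand":0},{"tx":-0.0048,"ty":0.0212,"tz":0,"spin":0,"hand":0},{"tx":-0.0048,"ty":0.0212,"tz":0,"spin":0,"hand":0},{"tx":-0.0048,"ty":0.0212,"tz":0,"spin":0,"hand":0},{"tx":-0.0048,"ty":0.0212,"tz":0,"spin":0,"hand":0},{"tx":-0.0048,"ty":0.0212,"tz":0,"spin":0,"hand":0},{"tx":-0.0048,"ty":0.0212,"tz":0,"spin":0,"hand":0},{"tx":-0.0021,"ty":0.0101,"tz":0,"spin":0,"hand":0},{"tx":0,"ty":0,"tz":0,"spin":0,"hand":0}])

```text
time: 6.72
eef_pos: [0.5496, -0.3241, 0.1632]
orientation: [-3.128, -0.292, 0.003]
ft_force: [-0.3, -0.3, -2.2]
finger_gap: 0.0234
```

Call:
send_rows(plan=[{"tx":0,"ty":0,"tz":0.005,"spin":0,"hand":0},{"tx":0,"ty":0,"tz":0.01,"spin":0,"hand":0},{"tx":0,"ty":0,"tz":0.01,"spin":0,"hand":0},{"tx":0,"ty":0,"tz":0.005,"spin":0,"hand":0},{"tx":0,"ty":0,"tz":0,"spin":0,"hand":0},{"tx":0,"ty":0,"tz":0,"spin":0,"hand":0}])

```text
time: 7.22
eef_pos: [0.5504, -0.3214, 0.1337]
orientation: [-3.127, -0.297, 0.002]
ft_force: [-0.4, -0.5, -1.0]
finger_gap: 0.0233
```

```bash
python3 -c "
from go import *
go(.551,-.3217,.1007,10.8)
s=cams.get_image('scene')[:,:,::-1];t=cams.get_image('top')[:,:,::-1]
f=lambda im,x,y,w,h:cv2.resize(im[y:y+h,x:x+w],None,fx=6,fy=6,interpolation=2)
cv2.imwrite('pics/g3.png',np.hstack([f(s,150,135,66,95),f(t,360,165,66,95)]))"
```

```text
t 7.2167 pos [ 0.5504 -0.3214  0.1337] yaw 10.84 zax [-0.0012  0.     -1.    ] F [-0.45 -0.47 -1.05] M [-0.03  0.07 -0.06] gap 0.0233
spin 0.04 after spin: shift [0.0005 0.0004 0.033 ] now: [0.0006 0.0004 0.033 ]
```

View pics/g3.png

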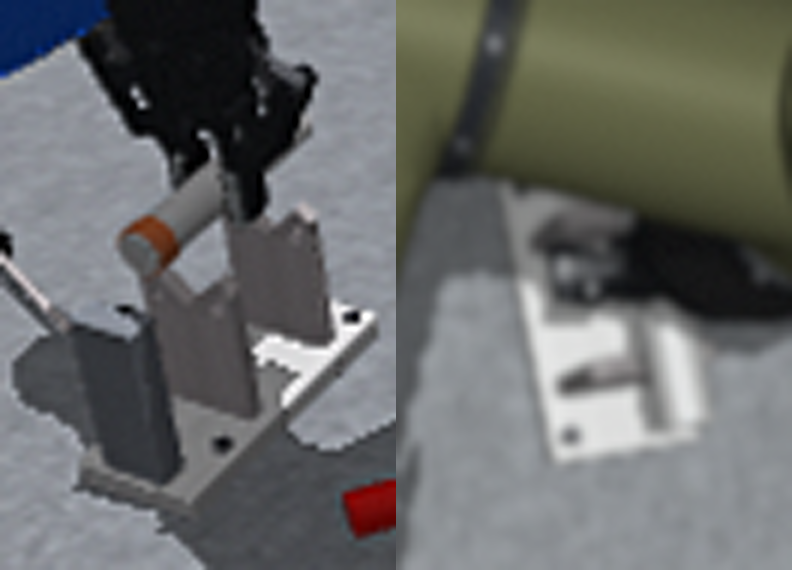

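The rod hangs level over the V's. The coil faces the gauge, with its face at scene (172.4,177.6), and the fingers are between the plates.

```bash
python3 -c "
from go import *
G=np.array([.5504,-.3214,.1357]);a=np.radians(10.84);d=np.array([np.cos(a),np.sin(a),0])
print(proj('scene',G+.07*d),'meas 172.4,177.6')
p=plane('scene',(172.4,177.6),.1357);print((p-G)@d,(p-G)@[-d[1],d[0],0])
"
```

```text
[172.4893687 177.0531647] meas 172.4,177.6
0.07243949320576233 0.0014991278722139775
```

Call:
send_rows(plan=[{"tx":0.0003,"ty":0.0003,"tz":0.006,"spin":0,"hand":0},{"tx":0,"ty":0,"tz":0.006,"spin":0,"hand":0},{"tx":0,"ty":0,"tz":0.005,"spin":0,"hand":0},{"tx":0,"ty":0,"tz":0.003,"spin":0,"hand":0},{"tx":0,"ty":0,"tz":0.002,"spin":0,"hand":0},{"tx":0,"ty":0,"tz":0.002,"spin":0,"hand":0},{"tx":0,"ty":0,"tz":0.002,"spin":0,"hand":0},{"tx":0,"ty":0,"tz":0,"spin":0,"hand":0},{"tx":0,"ty":0,"tz":0,"spin":0,"hand":0}])

```text
time: 8.07
eef_pos: [0.5509, -0.3222, 0.1084]
orientation: [3.127, 0.296, 0.0]
ft_force: [-0.8, -0.1, -1.5]
finger_gap: 0.0232
```

```bash
python3 -c "
from go import *
go(.551,-.3217,.1007,10.8)"
```

```text
t 8.0667 pos [ 0.5509 -0.3222  0.1084] yaw 10.8 zax [ 1.e-04 -2.e-04 -1.e+00] F [-0.77 -0.06 -1.49] M [ 0.01 -0.02  0.01] gap 0.0232
spin -0.0 after spin: shift [ 0.0001 -0.0005  0.0077] now: [ 0.0001 -0.0005  0.0077]
```

Call:
send_rows(plan=[{"tx":0,"ty":0,"tz":0.001,"spin":0,"hand":0},{"tx":0,"ty":0,"tz":0.001,"spin":0,"hand":0},{"tx":0,"ty":0,"tz":0.001,"spin":0,"hand":0},{"tx":0,"ty":0,"tz":0.001,"spin":0,"hand":0},{"tx":0,"ty":0,"tz":0,"spin":0,"hand":0},{"tx":0,"ty":0,"tz":0,"spin":0,"hand":0}])

```text
time: 8.57
eef_pos: [0.5509, -0.3221, 0.1042]
orientation: [3.128, 0.296, -0.0]
ft_force: [0.7, -0.2, -1.7]
finger_gap: 0.0235
```

Call:
send_rows(plan=[{"tx":0,"ty":0,"tz":0.001,"spin":0,"hand":0},{"tx":0,"ty":0,"tz":0.0005,"spin":0,"hand":0},{"tx":0,"ty":0,"tz":0,"spin":0,"hand":0},{"tx":0,"ty":0,"tz":0,"spin":0,"hand":0}])

```text
time: 8.9
eef_pos: [0.5509, -0.3222, 0.1028]
orientation: [3.128, 0.296, -0.0]
ft_force: [-0.5, 0.3, -1.4]
finger_gap: 0.0231
```

```bash
python3 -c "
from go import *
go(.551,-.3217,.1007,10.8)"
```

```text
t 8.9 pos [ 0.5509 -0.3222  0.1028] yaw 10.8 zax [-0.e+00 -1.e-04 -1.e+00] F [-0.47  0.34 -1.43] M [-0.01  0.04  0.02] gap 0.0231
spin -0.0 after spin: shift [ 0.0002 -0.0004  0.0021] now: [ 0.0002 -0.0004  0.0021]
```

Call:
send_rows(plan=[{"tx":0,"ty":0,"tz":0.0005,"spin":0,"hand":0},{"tx":0,"ty":0,"tz":0.0005,"spin":0,"hand":0},{"tx":0,"ty":0,"tz":0,"spin":0,"hand":0},{"tx":0,"ty":0,"tz":0,"spin":0,"hand":0}])

```text
time: 9.23
eef_pos: [0.5509, -0.3221, 0.1018]
orientation: [3.128, 0.296, -0.0]
ft_force: [-0.0, -0.3, -1.2]
finger_gap: 0.0236
```

```bash
python3 -c "
from go import *
go(.551,-.3217,.1007,10.8)"
```

```text
t 9.2333 pos [ 0.5509 -0.3221  0.1018] yaw 10.8 zax [-1.e-04 -0.e+00 -1.e+00] F [-0.04 -0.28 -1.17] M [ 0.04  0.01 -0.03] gap 0.0236
spin -0.0 after spin: shift [ 0.0002 -0.0004  0.0011] now: [ 0.0002 -0.0004  0.0011]
```

Call:
send_rows(plan=[{"tx":0,"ty":0,"tz":0.0005,"spin":0,"hand":0},{"tx":0,"ty":0,"tz":0.0005,"spin":0,"hand":0},{"tx":0,"ty":0,"tz":0,"spin":0,"hand":0},{"tx":0,"ty":0,"tz":0,"spin":0,"hand":0}])

```text
time: 9.57
eef_pos: [0.551, -0.3222, 0.1013]
orientation: [3.127, 0.296, 0.001]
ft_force: [-0.7, 1.0, 2.1]
finger_gap: 0.0233
```

```bash
python3 -c "
from go import *
go(.551,-.3217,.1007,10.8)"
```

```text
t 9.5667 pos [ 0.551  -0.3222  0.1013] yaw 10.8 zax [ 4.e-04 -4.e-04 -1.e+00] F [-0.72  1.    2.09] M [ 0.31  0.33 -0.01] gap 0.0233
spin 0.0 after spin: shift [ 0.0001 -0.0005  0.0006] now: [ 0.0001 -0.0005  0.0006]
```

Call:
send_rows(plan=[{"tx":0,"ty":-0.0003,"tz":0.0005,"spin":0,"hand":0},{"tx":0,"ty":0,"tz":0.0005,"spin":0,"hand":0},{"tx":0,"ty":0,"tz":0,"spin":0,"hand":0},{"tx":0,"ty":0,"tz":0,"spin":0,"hand":0}])

```text
time: 9.9
eef_pos: [0.5511, -0.3221, 0.1011]
orientation: [3.127, 0.296, 0.001]
ft_force: [-1.8, 1.3, 4.9]
finger_gap: 0.0233
```

```bash
python3 -c "
from go import *
go(.551,-.3217,.1007,10.8)"
```

```text
t 9.9 pos [ 0.5511 -0.3221  0.1011] yaw 10.81 zax [ 9.e-04 -1.e-03 -1.e+00] F [-1.78  1.34  4.86] M [ 0.55  0.71 -0.  ] gap 0.0233
spin 0.01 after spin: shift [ 0.     -0.0004  0.0004] now: [ 0.     -0.0004  0.0004]
```

Call:
send_rows(plan=[{"tx":-0.0003,"ty":-0.0005,"tz":0.0007,"spin":0,"hand":0},{"tx":0,"ty":0,"tz":0.0007,"spin":0,"hand":0},{"tx":0,"ty":0,"tz":0,"spin":0,"hand":0},{"tx":0,"ty":0,"tz":0,"spin":0,"hand":0},{"tx":0,"ty":0,"tz":0,"spin":0,"hand":0}])

```text
time: 10.32
eef_pos: [0.5511, -0.3219, 0.1009]
orientation: [3.125, 0.296, 0.004]
ft_force: [-2.4, 2.9, 9.1]
finger_gap: 0.0235
```

```bash
cat >> go.py <<'E'
    F=s["ft_force"];print("rod frame F along,side,up",np.round([F[0]*np.cos(a)+F[1]*np.sin(a),-F[0]*np.sin(a)+F[1]*np.cos(a),F[2]],2))
E
python3 -c "
from go import *
go(.551,-.3217,.1007,10.8)"
```

```text
t 10.3167 pos [ 0.5511 -0.3219  0.1009] yaw 10.82 zax [ 0.0024 -0.0019 -1.    ] F [-2.37  2.87  9.11] M [ 0.74  0.89 -0.02] gap 0.0235
spin 0.02 after spin: shift [-0.0001 -0.0002  0.0002] now: [-0.0001 -0.0002  0.0002]
rod frame F along,side,up [-1.79  3.26  9.11]
```

Call:
send_rows(plan=[{"tx":-0.0003,"ty":-0.0005,"tz":0,"spin":0,"hand":0},{"tx":-0.0003,"ty":-0.0005,"tz":0,"spin":0,"hand":0},{"tx":0,"ty":0,"tz":0,"spin":0,"hand":0},{"tx":0,"ty":0,"tz":0,"spin":0,"hand":0},{"tx":0,"ty":0,"tz":0,"spin":0,"hand":0}])

```text
time: 10.73
eef_pos: [0.5509, -0.3215, 0.1006]
orientation: [3.125, 0.295, 0.006]
ft_force: [0.9, -1.5, 5.7]
finger_gap: 0.0232
```

```bash
python3 -c "
from go import *
go(.551,-.3217,.1007,10.8)"
```

```text
t 10.7333 pos [ 0.5509 -0.3215  0.1006] yaw 10.8 zax [ 0.0039 -0.0026 -1.    ] F [ 0.94 -1.54  5.74] M [-0.42 -0.39 -0.17] gap 0.0232
spin -0.0 after spin: shift [ 0.      0.0002 -0.0001] now: [ 0.      0.0002 -0.0001]
rod frame F along,side,up [ 0.63 -1.69  5.74]
```

Call:
send_rows(plan=[{"tx":0,"ty":0,"tz":0.0006,"spin":0,"hand":0},{"tx":0,"ty":0,"tz":0.0006,"spin":0,"hand":0},{"tx":0,"ty":0,"tz":0,"spin":0,"hand":0},{"tx":0,"ty":0,"tz":0,"spin":0,"hand":0},{"tx":0,"ty":0,"tz":0,"spin":0,"hand":0}])

```text
time: 11.15
eef_pos: [0.5509, -0.3215, 0.1005]
orientation: [3.124, 0.296, 0.006]
ft_force: [-1.3, -0.3, 11.4]
finger_gap: 0.0234
```

```bash
python3 -c "
from go import *
go(.551,-.3217,.1007,10.8)"
```

```text
t 11.15 pos [ 0.5509 -0.3215  0.1005] yaw 10.81 zax [ 0.0042 -0.003  -1.    ] F [-1.28 -0.26 11.44] M [ 0.17  0.36 -0.16] gap 0.0234
spin 0.01 after spin: shift [ 0.      0.0002 -0.0002] now: [ 0.      0.0002 -0.0002]
rod frame F along,side,up [-1.310e+00 -1.000e-02  1.144e+01]
```

Call:
send_rows(plan=[{"tx":-0.0002,"ty":-0.0002,"tz":0.0004,"spin":0,"hand":0},{"tx":0,"ty":0,"tz":0.0004,"spin":0,"hand":0},{"tx":0,"ty":0,"tz":0,"spin":0,"hand":0},{"tx":0,"ty":0,"tz":0,"spin":0,"hand":0},{"tx":0,"ty":0,"tz":0,"spin":0,"hand":0}])

```text
time: 11.57
eef_pos: [0.551, -0.3215, 0.1005]
orientation: [3.124, 0.296, 0.007]
ft_force: [-1.5, 0.9, 13.2]
finger_gap: 0.0233
```

```bash
python3 -c "
from go import *
go(.551,-.3217,.1007,10.8)
s=cams.get_image('scene')[:,:,::-1];t=cams.get_image('top')[:,:,::-1]
def f(c,x,y,w,h,k=8):
    c=cv2.resize(c[y:y+h,x:x+w],None,fx=k,fy=k,interpolation=2)
    for i in range(0,w,10): cv2.putText(c,str(x+i),(i*k,8),0,.3,(0,255,255))
    for i in range(10,h,10): cv2.putText(c,str(y+i),(0,i*k+8),0,.3,(0,255,255))
    return c
cv2.imwrite('pics/g4.png',np.hstack([f(s,150,152,62,74),f(t,373,200,37,74)])[:590])
G=np.array([.5509,-.3215,.1027]);a=np.radians(10.8);d=np.array([np.cos(a),np.sin(a),0])
print(proj('scene',G+.07*d),proj('top',G-.07*d+[0,0,.0125]),proj('top',G-.07*d))"
```

```text
t 11.5667 pos [ 0.551  -0.3215  0.1005] yaw 10.82 zax [ 0.0051 -0.0036 -1.    ] F [-1.46  0.91 13.24] M [ 0.32  0.54 -0.13] gap 0.0233
spin 0.02 after spin: shift [ 0.      0.0002 -0.0002] now: [ 0.      0.0002 -0.0002]
rod frame F along,side,up [-1.26  1.17 13.24]
[174.28242138 185.92603178] [406.38040724 236.64054225] [405.29799924 237.04663989]
```

View pics/g4.png

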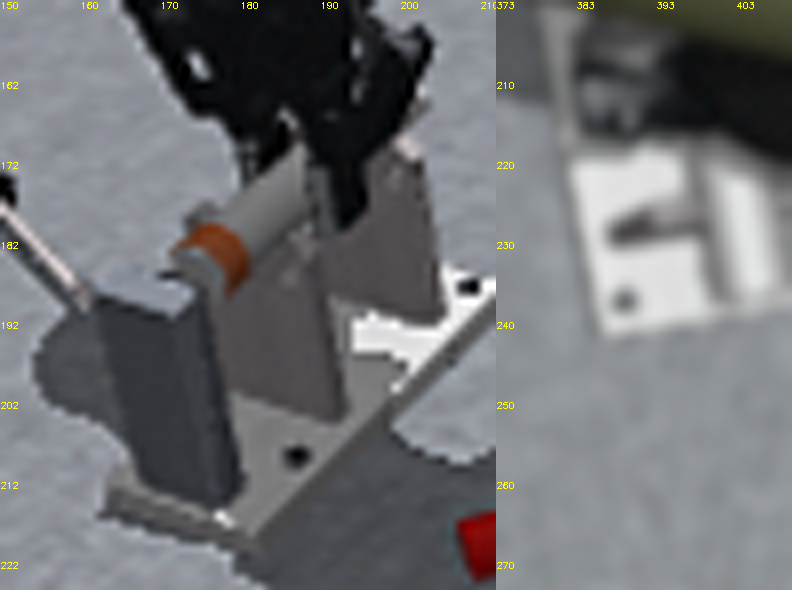

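The rod sits in the V's with its coil in front of the gauge block (scene coil about (176,183)). The rear end at top (about 405,237) needs a closer look to check centring along the groove.

```bash
python3 -c "
from go import *
s=cams.get_image('scene')[:,:,::-1];t=cams.get_image('top')[:,:,::-1]
def f(c,x,y,w,h,k=14):
    c=cv2.resize(c[y:y+h,x:x+w],None,fx=k,fy=k,interpolation=2)
    for i in range(0,w,5): cv2.putText(c,str(x+i),(i*k,8),0,.3,(0,0,255));cv2.line(c,(i*k+k//2,9),(i*k+k//2,16),(0,0,255))
    for i in range(5,h,5): cv2.putText(c,str(y+i),(0,i*k+k//2+3),0,.3,(0,0,255))
    return c
cv2.imwrite('pics/g5.png',np.hstack([f(s,166,172,28,34),f(t,390,212,28,34)]))
G=np.array([.5509,-.3215,.1027]);a=np.radians(10.8);d=np.array([np.cos(a),np.sin(a),0]);n=np.array([-d[1],d[0],0]);u=np.array([0,0,1])
for x in(.054,.068,.070):
  r=.0137 if x<.069 else .0125
  print(x,[proj('scene',G+x*d+r*(np.cos(b)*n+np.sin(b)*u)).round(1) for b in np.radians([0,45,90,135,180])])
print('rear',[proj('top',G-.07*d+.0125*(np.cos(b)*n+np.sin(b)*u)).round(1) for b in np.radians([0,45,90,135,180])])
print('P2 rear edge x=-41 z108',[proj('top',[*(G+(-.041)*d+y*n)[:2],.108]).round(1) for y in(.03,.023,-.023,-.03)])
print('P1 front edge scene',[proj('scene',[*(G+(.041)*d+y*n)[:2],.108]).round(1) for y in(.03,.023,-.023,-.03)])
"
```

```text
0.054 [array([181. , 184.2]), array([179.4, 181.3]), array([176.6, 179.5]), array([174.3, 179.8]), array([173.8, 182. ])]
0.068 [array([178.3, 186.7]), array([176.7, 183.8]), array([173.9, 182. ]), array([171.5, 182.2]), array([171.1, 184.5])]
0.07 [array([177.6, 186.9]), array([176.1, 184.3]), array([173.6, 182.6]), array([171.4, 182.9]), array([171. , 184.9])]
rear [array([400.9, 237.8]), array([402.9, 237.3]), array([406.4, 236.6]), array([409.2, 236.2]), array([409.7, 236.3])]
P2 rear edge x=-41 z108 [array([393. , 228.3]), array([395.5, 227.9]), array([411.8, 225.2]), array([414.3, 224.8])]
P1 front edge scene [array([187.6, 181.8]), array([185.7, 181.3]), array([173.6, 177.7]), array([171.8, 177.2])]
```

View pics/g5.png

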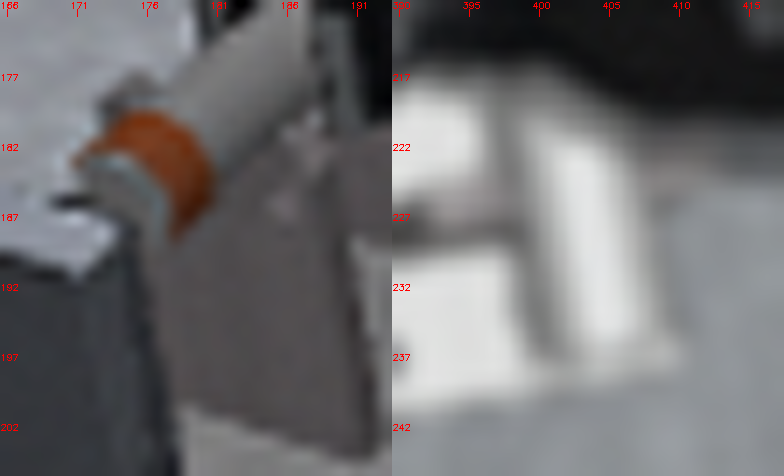

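The coil edges at scene (176.2,179.4) and (180.9,183.6) and the rear end at top (405,237) match the prediction to within about 1 px. The plate edges also agree within about 1 px, so the rod is centred to roughly 1–2 mm. Next is the final force trim.

Call:
send_rows(plan=[{"tx":-0.0002,"ty":-0.0003,"tz":0.0003,"spin":0,"hand":0},{"tx":0,"ty":0,"tz":0.0003,"spin":0,"hand":0},{"tx":0,"ty":0,"tz":0,"spin":0,"hand":0},{"tx":0,"ty":0,"tz":0,"spin":0,"hand":0},{"tx":0,"ty":0,"tz":0,"spin":0,"hand":0},{"tx":0,"ty":0,"tz":0,"spin":0,"hand":0}])

```text
time: 12.27
eef_pos: [0.551, -0.3215, 0.1005]
orientation: [3.123, 0.296, 0.009]
ft_force: [-1.3, 0.5, 14.6]
finger_gap: 0.0235
```

```bash
python3 -c "
from go import *
go(.551,-.3217,.1007,10.8)
cams.get_image('top')
go(.551,-.3217,.1007,10.8)"
```

```text
t 12.2667 pos [ 0.551  -0.3215  0.1005] yaw 10.82 zax [ 0.006  -0.0043 -1.    ] F [-1.34  0.45 14.57] M [ 0.33  0.52 -0.12] gap 0.0235
spin 0.02 after spin: shift [ 0.      0.0002 -0.0002] now: [ 0.      0.0002 -0.0002]
rod frame F along,side,up [-1.23  0.7  14.57]
t 12.3167 pos [ 0.551  -0.3215  0.1005] yaw 10.82 zax [ 0.0059 -0.0043 -1.    ] F [-0.85  1.11 13.56] M [ 0.23  0.46 -0.14] gap 0.0233
spin 0.02 after spin: shift [ 0.      0.0002 -0.0002] now: [ 0.      0.0002 -0.0002]
rod frame F along,side,up [-0.63  1.25 13.56]
```

Call:
send_rows(plan=[{"tx":0,"ty":-0.0002,"tz":0.0003,"spin":0,"hand":0},{"tx":0,"ty":0,"tz":0,"spin":0,"hand":0},{"tx":0,"ty":0,"tz":0,"spin":0,"hand":0},{"tx":0,"ty":0,"tz":0,"spin":0,"hand":0},{"tx":0,"ty":0,"tz":0,"spin":0,"hand":0},{"tx":0,"ty":0,"tz":0,"spin":0,"hand":0}])

```text
time: 12.82
eef_pos: [0.551, -0.3215, 0.1005]
orientation: [3.122, 0.296, 0.009]
ft_force: [-1.5, 0.4, 14.9]
finger_gap: 0.0234
```

```bash
python3 -c "
from go import *
for i in range(4): go(.551,-.3217,.1007,10.8);cams.get_image('top')
F=env.state()['ft_force'][2]
if 12.5<F<18: env.finish_job();print('finished',F)"
```

```text
t 12.8167 pos [ 0.551  -0.3215  0.1005] yaw 10.82 zax [ 0.0062 -0.0047 -1.    ] F [-1.55  0.39 14.85] M [ 0.16  0.5  -0.12] gap 0.0234
spin 0.02 after spin: shift [-0.      0.0002 -0.0002] now: [-0.      0.0002 -0.0002]
rod frame F along,side,up [-1.45  0.67 14.85]
t 12.8667 pos [ 0.551  -0.3215  0.1004] yaw 10.82 zax [ 0.0061 -0.0047 -1.    ] F [-2.09  0.62 15.39] M [ 0.13  0.49 -0.17] gap 0.0233
spin 0.02 after spin: shift [-0.      0.0002 -0.0003] now: [-0.      0.0002 -0.0003]
rod frame F along,side,up [-1.94  1.   15.39]
t 12.9167 pos [ 0.551  -0.3215  0.1004] yaw 10.82 zax [ 0.0062 -0.0047 -1.    ] F [-1.39  0.43 15.02] M [ 0.09  0.52 -0.12] gap 0.0235
spin 0.02 after spin: shift [-0.      0.0002 -0.0003] now: [ 0.      0.0002 -0.0003]
rod frame F along,side,up [-1.29  0.68 15.02]
t 12.9667 pos [ 0.551  -0.3215  0.1004] yaw 10.82 zax [ 0.0062 -0.0047 -1.    ] F [-1.89  0.86 14.91] M [ 0.15  0.54 -0.17] gap 0.0233
spin 0.02 after spin: shift [-0.      0.0002 -0.0003] now: [-0.      0.0002 -0.0003]
rod frame F along,side,up [-1.7   1.2  14.91]
the job is handed in; nothing more can be done
finished 14.833574320715673
```

I gripped the coil mandrel at mid-length, lifted it and lowered it into the V's with the coil towards the gauge head. I pressed it down and handed the job in at about 13 s, with the gripper still closed on it and pressing.

**Last checks:**
- **Push:** about 15 N down, with about 1 N of sideways force and 1.5 N along the rod.
- **Height:** the rod's axis works out at 102.4 mm, against the 102.7 mm given for a seated rod.
- **Level:** the tool leans about 0.4° under the load. I did not measure the rod's own tilt.
- **Centring along the groove:** the coil and rear-end edges matched the predicted positions to about 1 pixel, so I put it at 1–2 mm.
- **Fingers and coil:** the pictures showed the fingers between the V-plates and clear of the coil.

**What disagreed:**
- The two cameras differed by about 3–4 mm on the rod's position, so I used the average.
- My first two-view height for the rod came out at 38–41 mm instead of 32 mm, because the colour mask favoured the lit side. A second measurement on the end face gave 34 mm.
- First contact was slightly on one flank. I corrected that by about 1 mm until the sideways force nearly vanished.

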